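Take the round-handled pestle out of its keyhole rack

TASK

Take the pestle with the plain round handle off the rack: slide it along its keyhole slot to the wide end and lift it free. Then stand it, white head down, in the steel beaker, lowering it until it rests rather than dropping it. Leave the bar-handled pestle hanging where it is, and leave the beaker upright.

Things in the scene. Friction and masses are not known exactly. Their poses are not given: they have to be found in the camera images.
- round_pestle_grip (a point): Pestle to take, hung upright in an outer keyhole: point on its axis (z up) at mid-handle. Black cylinder handle 32 mm across, reaching 22 mm above and below. Then a flange 48 across, 6 thick, underside 28 mm below the point, resting on the plate; rod 9 across, 48 long; white head 22 across, 32 long (top 10 tapered), flat end 108 mm below the point. 120 g. Starts 41-51 from its wide end's centre.
- rack: Fixed aluminium rack on a black mat; origin on the bench under its plate's centre, z up. Level plate 110 (x) by 230 (y) mm, 8 thick, top 100 mm high. Three through keyholes along x, at y = -75, 0 (empty), +75 mm: round wide end 42 mm across centred at x = -17 mm, then a slot 14 wide to x = +40 mm. A head passes only the wide end, a flange nowhere. Heads catch after a 40 mm rise.
- beaker: Loose low steel beaker standing open end up on the bench: 82 mm across outside at the rim, narrowing slightly below, 80 mm tall, wall 3 mm, inner floor about 4 mm above the bench, 0.4 kg. Origin at the centre of its underside, z up.
- bar_pestle_grip (a point): The other pestle, to be left hanging in the opposite outer keyhole: same rod, flange and head, but its black handle is a T, a bar 66 mm long and 16 mm square on a thin stem. The point lies on its axis, 28 mm above the flange's underside; the bar's top lies 22 mm above the point.
- round_pestle_foot (a point): Point on the axis of that same pestle, in its white head, 11 mm above the head's flat lower end (97 mm below the handle point).

How it is judged:
On the way, in this order (a step that is already met when the one before it is completed fails the run):
1. the round-handled pestle has been slid to the wide end of its slot, its rod still through the plate (x of round_pestle_grip in the frame of rack between -0.035 and -0.003 m and height (world z) of round_pestle_grip below 0.195 m), for 0.05 s.
2. it has been lifted out through the wide end, its head above the plate (height (world z) of round_pestle_grip above 0.208 m), for 0.05 s.
At the end, for the whole second after the job is handed in: The round-handled pestle stands or leans at rest in the beaker, head down on its floor (within 45 degrees of upright); the beaker stands upright on the bench (within 10 degrees); the bar-handled pestle still hangs within 25 mm of where it was (horizontal distance between round_pestle_foot and beaker below 0.036 m and height (world z) of round_pestle_foot below 0.035 m and angle between round_pestle_grip's own z axis and vertical below 0.8 rad and linear speed of round_pestle below 0.05 m/s and angle between beaker's own z axis and vertical below 0.17 rad and height (world z) of beaker below 0.01 m and distance of bar_pestle_grip from where it was at the start of the episode below 0.025 m); the robot touches nothing.
It fails at once if the pestle was dropped into the beaker (falling faster than 0.7 m/s over it) (linear speed of round_pestle above 0.7 m/s and horizontal distance between round_pestle_grip and beaker below 0.04 m and height (world z) of round_pestle_grip below 0.18 m).
It fails at once if the bar-handled pestle was moved by more than 40 mm (distance of bar_pestle_grip from where it was at the start of the episode above 0.04 m).
It also fails if it takes over 42 s, if anything falls off the work surface, if the arm or the gripper's body presses on something with over 40 N, if the wrist force passes 120 N, or if a joint passes its speed limit or range.

ROBOT

A 7-joint arm with a two-finger parallel gripper is mounted at the origin on the work surface. World frame = base frame: x ahead of the robot, y to its left, z up, the work surface at z = 0. Lengths are in m, angles in rad, forces in N, time in s.
With the tool pointing down it reaches from about 0.425 to 0.825 m from the base axis. Payload 3.6 kg.
Tool frame: the origin (TCP) lies where the fingers leave the gripper's body, on its centre line; the fingertips stand 73 mm ahead of it and the grasp point (between the pads) lies 54 mm ahead of it; x points along the fingers, y is the direction in which the jaws open and shut, and the axes are right-handed (so a half turn about x gives the same grasp; the last joint's range is limited). The gripper opens to 85 mm and grips with 20 to 120 N. Pads are 22 mm wide; open, the fingers measure 114 mm over their backs; the gripper's body (76 mm by 85 mm) begins 54 mm behind the grasp point. The pads swing forward as they close: fully open they stand 13 mm farther back than shut.
Start: joints at [-1.353, 0.615, -0.013, 1.423, 0.008, 1.103, -0.04], TCP at [0.158, 0.631, 0.304] pointing down, gripper open.
Joint ranges: [-3.12, 3.12], [-0.3, 2.06], [-1.34, 1.32], [0.26, 2.42], [-1.36, 4.5], [0.01, 1.98], [-2.84, 2.84]. Speed limits (rad/s): [2.79, 2.79, 3.14, 3.14, 3.14, 3.14, 3.14].

INTERFACE

Orientations are given as a unit quaternion [x, y, z, w].
In Python, from station import arm, snapshot, camera_info, ticket gives the robot as it stands. Calls block until the motion is done:
- arm.movep(position, orientation): joint-space move of the TCP to a pose.
- arm.line_to(position, velocity=0.15, ori=None): straight line of the TCP; ori=None keeps the orientation; velocity is the mean speed in m/s.
- arm.move_j(angles): joint-space move.
- arm.move_gripper(opening, effort=None): opening from 0.0 (shut) to 1.0 (fully open); effort is the grip in N (None keeps the last); returns when the fingers have stopped.
- arm.pause(seconds).
- arm.ik(position, orientation): joint angles nearest the present ones, or None.
- snapshot(name): name is "side" or "top"; returns the picture (420x560x3 uint8, blue, green, red); there is no depth.
- camera_info(name): a dict with "fx", "fy", "cx", "cy" (pixels), "dist_coeffs" ([k1, k2, p1, p2, k3] as OpenCV has them; the pictures are not rectified), "R" (3x3) and "t" (3): a world point X has camera coordinates R X + t. Camera axes: x right, y down, z forward; pixel columns grow to the right and rows downward; lengths in m; the calibration is good to about 2 mm. A picture is of the moment at which its call begins. camera_info takes no time and is no camera call.
A pose or a line that the arm cannot do raises arm.MotionError and nothing moves.
- ticket.finish_job(): hands the job in, once; it reports no verdict.
Readings, each from a call of its own:
- arm.read_time(): time.
- arm.read_joint_positions(): joint angles.
- arm.read_dq(): joint speeds.
- arm.read_effort(): joint torques, N m.
- arm.read_tool_pos(): TCP position.
- arm.read_eef_rot(): TCP orientation.
- arm.read_ft_force(): force on the tool from outside, world axes, zero at the start.
- arm.read_wrist_torque(): the same for the moment, N m.
- arm.read_opening(): opening from 0.0 (shut) to 1.0 (fully open).
Only numpy, scipy, OpenCV 4.12 (cv2) and the standard library are available. Lean on these libraries where they do the work, as an engineer would, in place of code of your own. Each camera call takes 0.05 s, during which the arm holds its last target.

## Working session

There is one attempt and no reset: what is moved stays moved. The work goes in short steps, each a Python script; the robot and the scene stay as the last script left them, time stands still between calls to the robot, and variables do not carry over. Pictures are saved under pics/ and viewed, and the job is handed in when it is done.

```bash
mkdir -p pics; python3 - <<'E'
from station import arm,snapshot,camera_info
import cv2
for n in("side","top"):
    cv2.imwrite(f"pics/{n}0.png",snapshot(n)); c=camera_info(n); print(n,c)
print(arm.read_time(),arm.read_tool_pos(),arm.read_eef_rot())
E
```

```text
side {'fx': 442.7017852608606, 'fy': 442.7017852608606, 'cx': 278.39360570753166, 'cy': 213.7318460411777, 'dist_coeffs': array([0.0138296, 0.       , 0.       , 0.       , 0.       ]), 'R': array([[ 0.99918455, -0.03082036,  0.02608329],
       [ 0.00678171, -0.50872287, -0.86090362],
       [ 0.03980252,  0.86037849, -0.50809902]]), 't': array([-0.58609971,  0.0656254 ,  0.91878819])}
top {'fx': 482.13600802821674, 'fy': 482.13600802821674, 'cx': 281.0337162005393, 'cy': 209.3874280925785, 'dist_coeffs': array([-0.14117578,  0.        ,  0.        ,  0.        ,  0.        ]), 'R': array([[ 0.01175245, -0.99973947,  0.01956723],
       [-0.98218342, -0.01521213, -0.18730808],
       [ 0.18755694, -0.01701728, -0.98210631]]), 't': array([-0.00891523,  0.56478225,  0.98797463])}
0.1 [0.15735627 0.63011683 0.3028537 ] [ 0.08548861  0.7019253  -0.08712681  0.70171325]
```

View pics/side0.png

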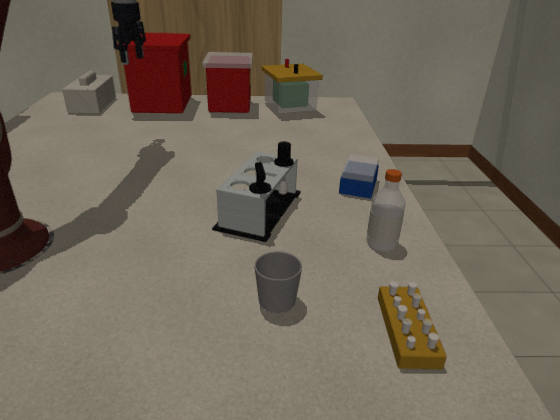

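View pics/top0.png

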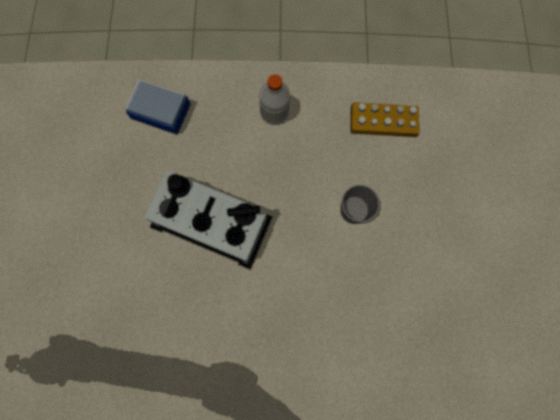

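The side view shows the round pestle at about (284,155), the bar pestle at (260,180) and the beaker at (278,283). The top view shows the round pestle at about (178,185), the bar pestle at (244,212) and the beaker rim at (360,204). The wide ends are at about (169,208), (202,222) and (236,236). Next I'll zoom in.

```bash
python3 - <<'E'
import cv2,numpy as np
t=cv2.imread("pics/top0.png")[160:275,135:285]; s=cv2.imread("pics/side0.png")[130:320,205:315]
f=lambda im:np.clip(im.astype(float)*1.6,0,255).astype('uint8')
cv2.imwrite("pics/topz.png",f(cv2.resize(t,None,fx=5,fy=5,interpolation=cv2.INTER_CUBIC)))
cv2.imwrite("pics/sidez.png",cv2.resize(s[:110],None,fx=5,fy=5,interpolation=cv2.INTER_CUBIC))
b=cv2.imread("pics/top0.png")[170:240,325:395]
cv2.imwrite("pics/beakz.png",f(cv2.resize(b,None,fx=7,fy=7,interpolation=cv2.INTER_CUBIC)))
E
```

```text
(no output)
```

View pics/topz.png

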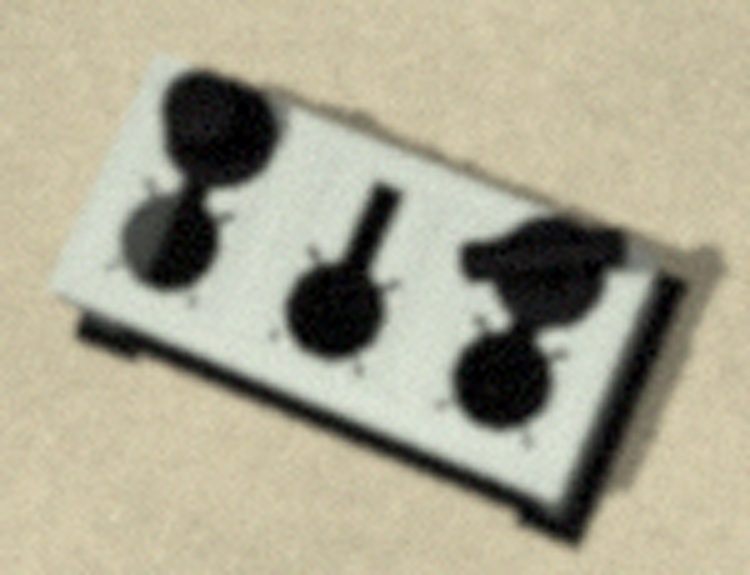

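View pics/sidez.png

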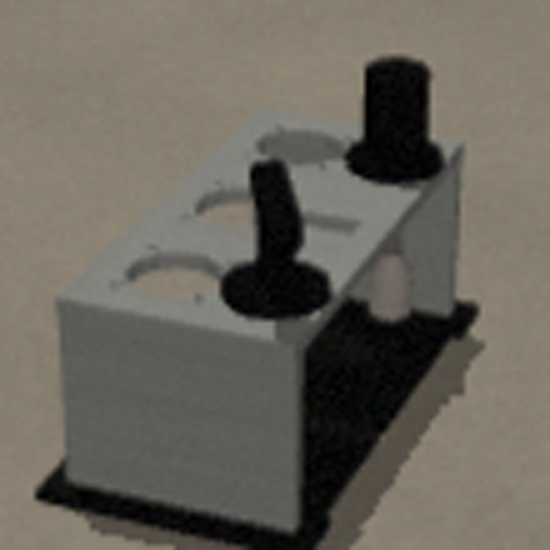

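View pics/beakz.png

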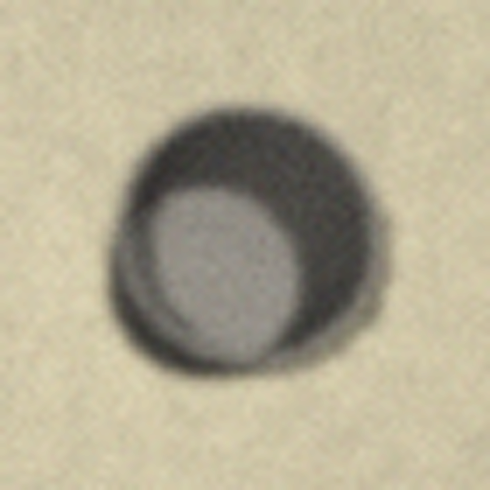

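```bash
cat > h.py <<'E'
import numpy as np,cv2
from station import arm,snapshot,camera_info,ticket
def ray(n,px):
    c=camera_info(n);K=np.array([[c['fx'],0,c['cx']],[0,c['fy'],c['cy']],[0,0,1]])
    p=cv2.undistortPoints(np.array(px,float).reshape(-1,1,2),K,c['dist_coeffs']).reshape(-1,2)
    R=np.array(c['R']);t=np.array(c['t']);d=np.c_[p,np.ones(len(p))]@R
    return -R.T@t,d
def onz(n,px,z):
    o,d=ray(n,px);return (o+d*((z-o[2])/d[:,2])[:,None])[:,:2]
def proj(n,P):
    c=camera_info(n);K=np.array([[c['fx'],0,c['cx']],[0,c['fy'],c['cy']],[0,0,1]])
    return cv2.projectPoints(np.array(P,float).reshape(-1,3),cv2.Rodrigues(np.array(c['R']))[0],np.array(c['t']),K,c['dist_coeffs'])[0].reshape(-1,2)
E
python3 - <<'E'
from h import *
np.set_printoptions(precision=4,suppress=True)
z=lambda x,y:(135+(x+.5)/5-.5,160+(y+.5)/5-.5)
H=onz("top",[z(168,242),z(334,310),z(503,380)],.1);print("holes",H)
c=onz("top",[z(156,55),z(50,293),z(565,505),z(660,275)],.1)
print("corners",c,np.linalg.norm(np.diff(c,axis=0),axis=1))
print("flange",onz("top",[z(221,130)],.103), "top", onz("top",[z(203,108)],.150))
s=lambda x,y:(205+(x+.5)/5-.5,130+(y+.5)/5-.5)
print("side handle top",onz("side",[s(398,66)],.150),"flange",onz("side",[s(395,160)],.106),"sideholes",onz("side",[s(302,146)],.1))
# beaker: masks
im=cv2.imread("pics/top0.png");hsv=cv2.cvtColor(im,cv2.COLOR_BGR2HSV)
for n,(x0,y0,x1,y1) in dict(top=(325,170,395,240),side=(240,245,315,320)).items():
    im=cv2.imread(f"pics/{n}0.png")[y0:y1,x0:x1].astype(int)
    m=((im[...,2]-im[...,0])<14).astype('uint8')
    m=cv2.morphologyEx(m,cv2.MORPH_OPEN,np.ones((3,3),'uint8'))
    cs,_=cv2.findContours(m,0,1);k=max(cs,key=cv2.contourArea)
    print(n,cv2.boundingRect(k),cv2.fitEllipse(k));cv2.imwrite(f"pics/bm_{n}.png",cv2.resize(m*255,None,fx=6,fy=6))
E
```

```text
holes [[0.5553 0.2331]
 [0.5279 0.1628]
 [0.5001 0.0925]]
corners [[0.6353 0.2429]
 [0.5331 0.2814]
 [0.4495 0.066 ]
 [0.5446 0.0291]] [0.1092 0.2311 0.102 ]
flange [[0.6025 0.2129]] top [[0.6001 0.2111]]
side handle top [[0.6031 0.214 ]] flange [[0.6026 0.204 ]] sideholes [[0.5581 0.2332]]
top (16, 15, 39, 39) ((34.31522750854492, 34.31939697265625), (36.22929763793945, 39.56855392456055), 48.41450881958008)
side (15, 7, 47, 63) ((37.49911117553711, 35.707054138183594), (46.308624267578125, 65.27413940429688), 1.1320600509643555)
```

```bash
python3 - <<'E'
import cv2,numpy as np
a=cv2.imread("pics/bm_top.png");b=cv2.imread("pics/bm_side.png");c=cv2.resize(cv2.imread("pics/side0.png")[245:320,240:315],None,fx=6,fy=6)
h=450;a=cv2.copyMakeBorder(a,0,h-a.shape[0],0,0,0)
cv2.imwrite("pics/bmm.png",cv2.resize(np.hstack([a,b,c]),(800,270)))
cv2.imwrite("pics/bs.png",c)
E
```

```text
(no output)
```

View pics/bmm.png

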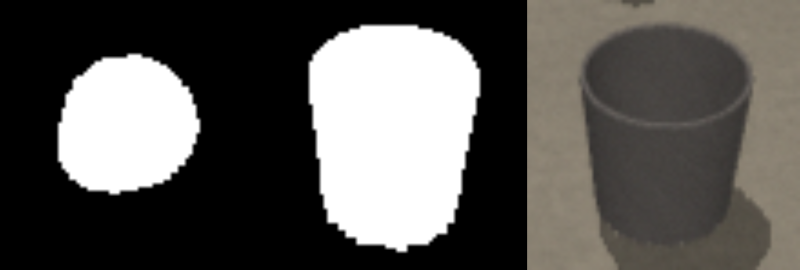

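View pics/bs.png

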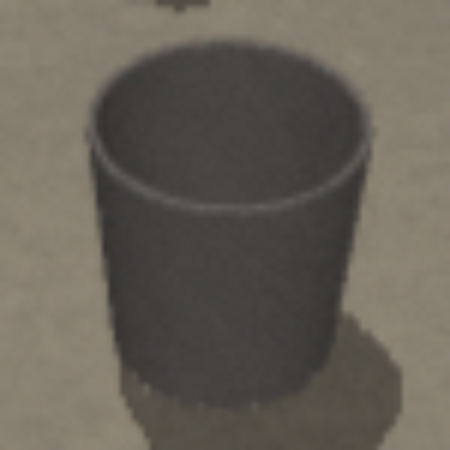

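```bash
cat >> h.py <<'E'
from scipy.spatial.transform import Rotation as Ro
Y=np.array([.0552,.1406,0]);Y/=np.linalg.norm(Y);X=np.array([Y[1],-Y[0],0])
def ori(u):
    x=np.array([0,0,-1.]);return Ro.from_matrix(np.c_[x,u,np.cross(x,u)]).as_quat()
E
python3 - <<'E'
from h import *
np.set_printoptions(precision=4,suppress=True)
s=lambda x,y:(240+(x+.5)/6-.5,245+(y+.5)/6-.5)
p=onz("side",[s(87,130),s(373,130),s(231,38),s(228,213)],.08);print("rim side",p,p[:2].mean(0),p[2:].mean(0))
t=lambda x,y:(325+(x+.5)/7-.5,170+(y+.5)/7-.5)
c=onz("top",[t(245,103),t(383,245),t(345,145),t(150,165)],.08);print("top rim",c)
th=np.linspace(0,2*np.pi,12)[:-1]
for q in [(.5535,-.108),]: pass
print("current tool R\n",Ro.from_quat(arm.read_eef_rot()).as_matrix(), arm.read_joint_positions())
for nm,u in dict(Y=Y,mY=-Y,X=X,mX=-X).items():
    for P in ([.6025,.2125,.25],[.6025,.2125,.186],[.5555,.2332,.186],[.5555,.2332,.36],[.55,-.11,.17]):
        q=arm.ik(P,ori(u));print(nm,P,q)
E
```

```text
rim side [[ 0.5379 -0.174 ]
 [ 0.6189 -0.1738]
 [ 0.58   -0.1291]
 [ 0.5767 -0.2107]] [ 0.5784 -0.1739] [ 0.5783 -0.1699]
top rim [[ 0.6171 -0.1683]
 [ 0.5735 -0.2099]
 [ 0.6045 -0.199 ]
 [ 0.5971 -0.1387]]
current tool R
 [[-0.0006  0.2423  0.9702]
 [-0.0023  0.9702 -0.2423]
 [-1.     -0.0023 -0.    ]] [-1.3525  0.6158 -0.0126  1.4248  0.0081  1.1034 -0.0404]
Y [0.6025, 0.2125, 0.25] [-0.4328  0.6493  0.1023  1.5284 -0.075   0.9678  0.8881]
Y [0.6025, 0.2125, 0.186] [-0.4122  0.7207  0.0669  1.5888 -0.0596  0.8341  0.8748]
Y [0.5555, 0.2332, 0.186] [-0.4673  0.6726  0.0548  1.6992 -0.049   0.7711  0.8074]
Y [0.5555, 0.2332, 0.36] [-0.5246  0.4949  0.1479  1.4878 -0.0763  1.1645  0.8326]
Y [0.55, -0.11, 0.17] [ 0.0519  0.6492  0.1666  1.8344 -0.1619  0.6712  1.509 ]
mY [0.6025, 0.2125, 0.25] [-0.9248  0.9058  1.1324  1.5452 -0.8504  1.247  -1.601 ]
mY [0.6025, 0.2125, 0.186] [-0.9242  1.0005  1.1312  1.6063 -0.9657  1.1841 -1.5157]
mY [0.5555, 0.2332, 0.186] [-1.0163  0.9586  1.1314  1.717  -0.9606  1.1284 -1.5266]
mY [0.5555, 0.2332, 0.36] [-1.0233  0.7134  1.1346  1.5038 -0.6545  1
[... 228 characters left out ...]
6  1.5961 -0.3769  0.8721 -0.4224]
X [0.5555, 0.2332, 0.186] [-0.6792  0.705   0.4083  1.7064 -0.3646  0.8061 -0.4766]
X [0.5555, 0.2332, 0.36] [-0.7408  0.5302  0.5131  1.4952 -0.271   1.1874 -0.5589]
X [0.55, -0.11, 0.17] [-0.1326  0.6876  0.4652  1.8403 -0.4471  0.7189  0.2096]
mX [0.6025, 0.2125, 0.25] [-0.18    0.6681 -0.3359  1.5191  0.2457  0.9962  2.1846]
mX [0.6025, 0.2125, 0.186] [-0.1685  0.7442 -0.3558  1.5799  0.3127  0.8742  2.1276]
mX [0.5555, 0.2332, 0.186] [-0.218   0.6963 -0.3559  1.6906  0.3133  0.8113  2.0522]
mX [0.5555, 0.2332, 0.36] [-0.2571  0.5062 -0.2893  1.4784  0.1503  1.1788  2.1979]
mX [0.55, -0.11, 0.17] [ 0.3328  0.6577 -0.2731  1.8251  0.2608  0.6939  2.6797]
```

```bash
python3 - <<'E'
from h import *
np.set_printoptions(precision=4,suppress=True)
q=ori(Y);x,y=.6022,.2125
arm.move_gripper(1.0)
arm.movep([x,y,.28],q)
arm.line_to([x,y,.188],.1)
print(arm.read_ft_force(),arm.read_tool_pos(),arm.read_time())
cv2.imwrite("pics/side1.png",cv2.resize(snapshot("side")[120:240,200:320],None,fx=5,fy=5))
cv2.imwrite("pics/top1.png",cv2.resize(snapshot("top")[130:250,120:280],None,fx=5,fy=5))
E
```

```text
[ 0.0215  0.2102 -0.5101] [0.6027 0.2126 0.1888] 3.5667
```

View pics/side1.png

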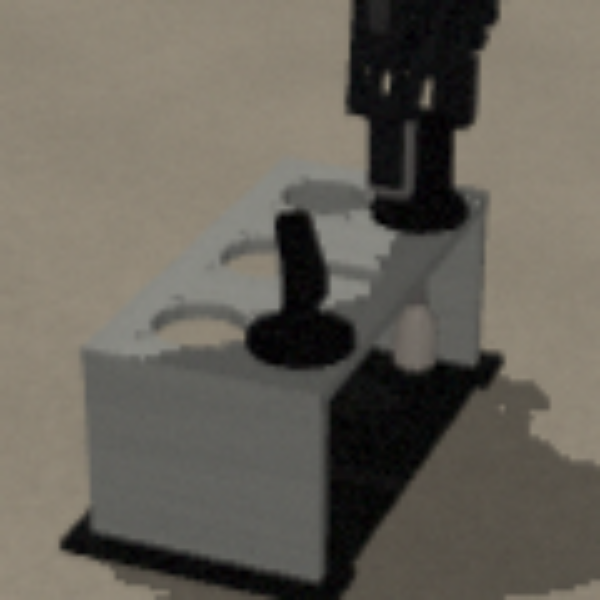

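View pics/top1.png

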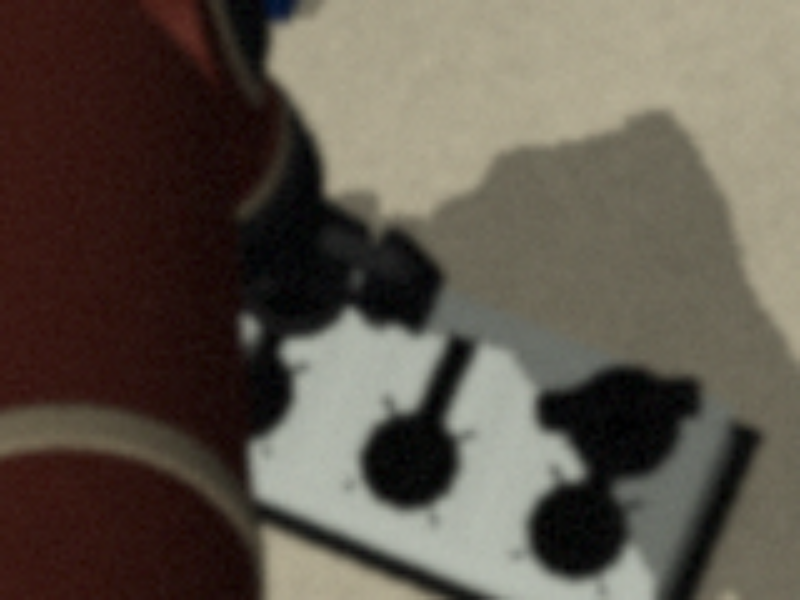

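In the side crop the near finger (392,155) stands beside the handle (435,155), just above the flange (420,210), and there is no contact force. I'll grip and slide.

```bash
python3 - <<'E'
from h import *
np.set_printoptions(precision=4,suppress=True)
arm.move_gripper(0.0,40)
print(arm.read_opening(),arm.read_ft_force(),arm.read_tool_pos())
p=np.array(arm.read_tool_pos())
arm.line_to([p[0],p[1],p[2]+.002],.05)
for k in range(1,6):
    e=p+np.array([-.0466,.0194,0.002])*k/5
    arm.line_to(e,.06); f=arm.read_ft_force(); print(k,f,arm.read_opening())
    if np.hypot(f[0],f[1])>12: print("STOP");break
arm.pause(.1)
print(arm.read_tool_pos(),arm.read_time())
cv2.imwrite("pics/side2.png",cv2.resize(snapshot("side")[120:240,200:320],None,fx=5,fy=5))
E
```

```text
0.36348153497744234 [ 0.4101 -0.0976  1.4516] [0.6024 0.2127 0.1883]
1 [ 0.4899  0.5735 -1.4125] 0.3596992716162488
2 [-0.1173  0.359  -1.5343] 0.35924641385392225
3 [-0.4064 -0.713  -1.9423] 0.35943753316661664
4 [ 0.2609  0.551  -1.8577] 0.36380812697298964
5 [ 0.5142 -0.1423 -0.1506] 0.36496295244899035
[0.5559 0.2321 0.1904] 6.1417
```

View pics/side2.png

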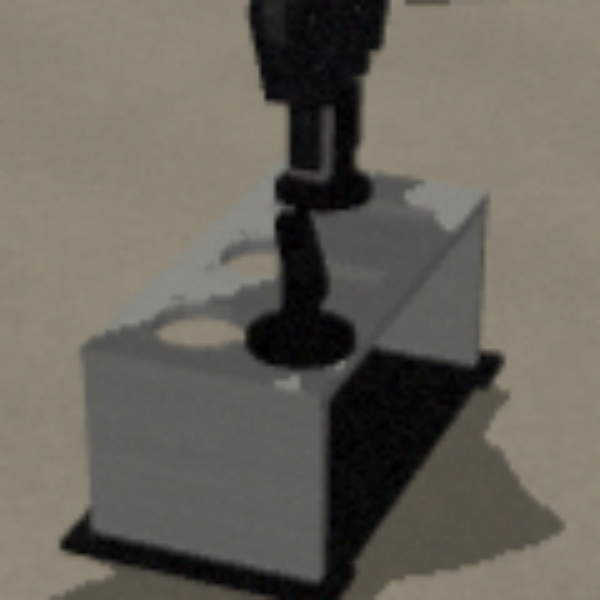

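The flange (323,190) now sits over the wide hole, and the pestle slid without resistance. I'll lift in steps, watching the force.

```bash
python3 - <<'E'
from h import *
np.set_printoptions(precision=4,suppress=True)
p=np.array(arm.read_tool_pos());ok=True
for dz in (.02,.032,.038,.042,.046,.052,.06,.075,.09,.12,.165):
    arm.line_to(p+[0,0,dz],.06); f=arm.read_ft_force(); print(dz,f)
    if abs(f[2])>8 or np.hypot(f[0],f[1])>6: print("STOP");ok=False;break
print(arm.read_opening(),arm.read_tool_pos(),arm.read_time())
cv2.imwrite("pics/side3.png",cv2.resize(snapshot("side")[60:240,180:330],None,fx=3.3,fy=3.3))
E
```

```text
0.02 [ 0.0693 -0.2659 -0.7597]
0.032 [ 0.2987  0.4582 -1.3702]
0.038 [-0.0206 -0.1865 -0.9485]
0.042 [-0.1606 -0.144  -1.6892]
0.046 [ 0.363   0.1208 -1.377 ]
0.052 [-0.3923 -0.5169 -1.0824]
0.06 [ 0.2266 -0.3015 -0.9647]
0.075 [-1.1206 -0.1781 -1.2725]
0.09 [ 0.5003 -0.7999 -0.8671]
0.12 [-0.1832  1.4041 -2.2847]
0.165 [-0.7621 -0.6909 -1.1164]
0.3670283121391608 [0.5557 0.2319 0.3549] 10.6583
```

View pics/side3.png

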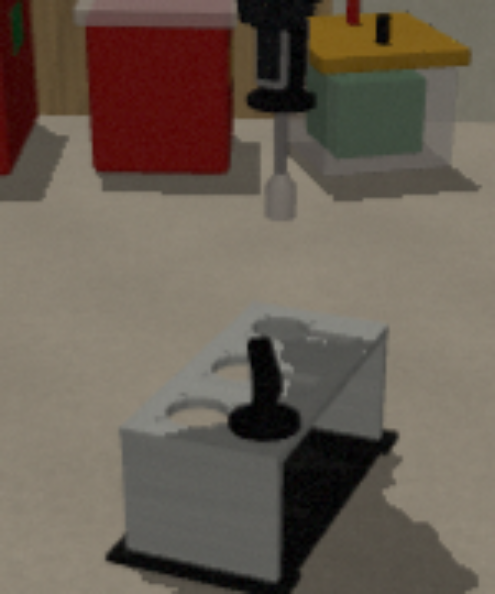

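The pestle is free: the white head is at (280,200) in the crop, well above the plate, and the bar pestle still hangs. I'll carry it to the beaker.

```bash
python3 - <<'E'
from h import *
np.set_printoptions(precision=4,suppress=True)
q=ori(Y)
arm.line_to([.5775,-.1695,.355],.15)
arm.line_to([.5775,-.1695,.265],.12);arm.pause(.2)
print(arm.read_ft_force(),arm.read_opening(),arm.read_tool_pos(),arm.read_time())
print(proj("side",[[.5775,-.1695,.265-.168]]),proj("top",[[.5775,-.1695,.265-.168]]))
cv2.imwrite("pics/side4.png",cv2.resize(snapshot("side")[180:330,210:350],None,fx=4,fy=4))
cv2.imwrite("pics/top4.png",cv2.resize(snapshot("top")[140:260,300:440],None,fx=5,fy=5))
E
```

```text
[-0.0989  0.3819 -0.3571] 0.36477343844196225 [ 0.5778 -0.1696  0.2659] 14.6417
[[277.6129 256.583 ]] [[361.9761 200.7687]]
```

View pics/side4.png

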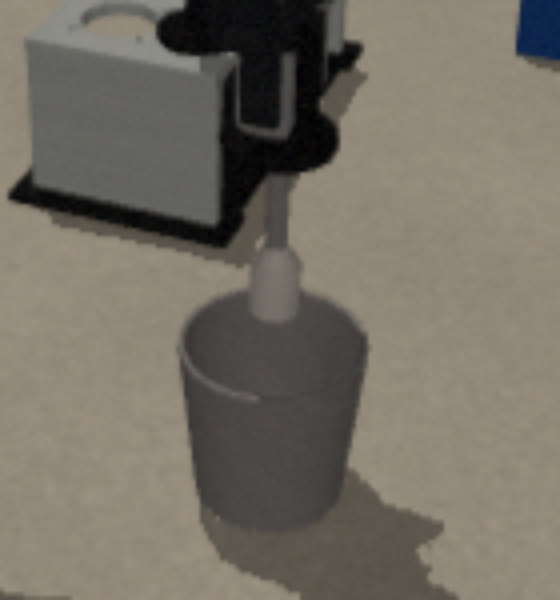

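View pics/top4.png

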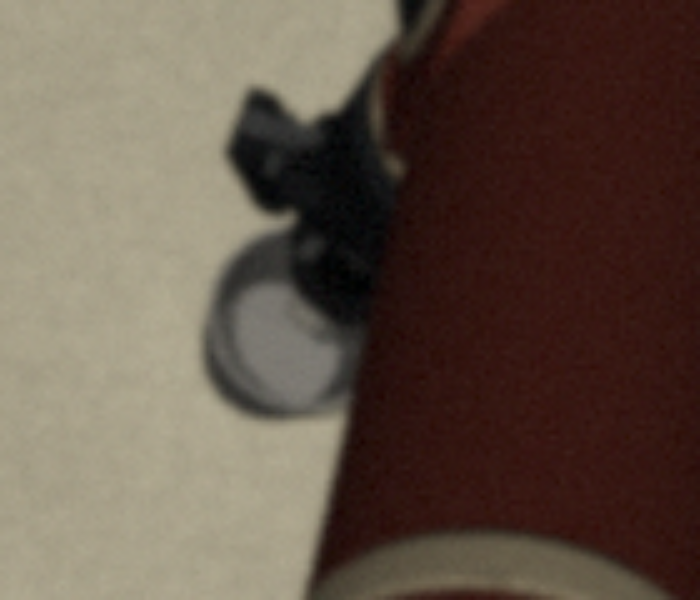

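The head's flat end is at side px (278.5,258), against a prediction of (277.6,256.6), so it is centred over the beaker mouth. I'll lower until contact.

```bash
python3 - <<'E'
from h import *
np.set_printoptions(precision=4,suppress=True)
P=[.5775,-.1695]
arm.line_to(P+[.182],.07)
f0=np.array(arm.read_ft_force());print(f0)
z=.182
while z>.163:
    z-=.0015;arm.line_to(P+[z],.03);arm.pause(.08)
    f=np.mean([arm.read_ft_force() for _ in range(3)],0)
    print(round(z,4),f,arm.read_tool_pos()[2])
    if f[2]-f0[2]>3.5: break
print(arm.read_opening(),arm.read_time())
cv2.imwrite("pics/side5.png",cv2.resize(snapshot("side")[180:330,210:350],None,fx=4,fy=4))
E
```

```text
[-0.3838  0.6223 -1.0697]
0.1805 [-0.2768  0.0583 -1.1075] 0.18064328007684355
0.179 [ 0.3178  0.7458 -1.4566] 0.17895510841902657
0.1775 [ 1.1999 -0.2039 -2.0413] 0.1774634190377756
0.176 [-0.5055  0.1604 -0.9228] 0.17597295093249066
0.1745 [-0.142   0.0512 -1.4599] 0.17444243487905553
0.173 [ 1.3093  0.1335 -0.6831] 0.17296208593309936
0.1715 [-0.1828  0.5786  3.8704] 0.17220446918623544
0.36320306587581697 18.4083
```

View pics/side5.png

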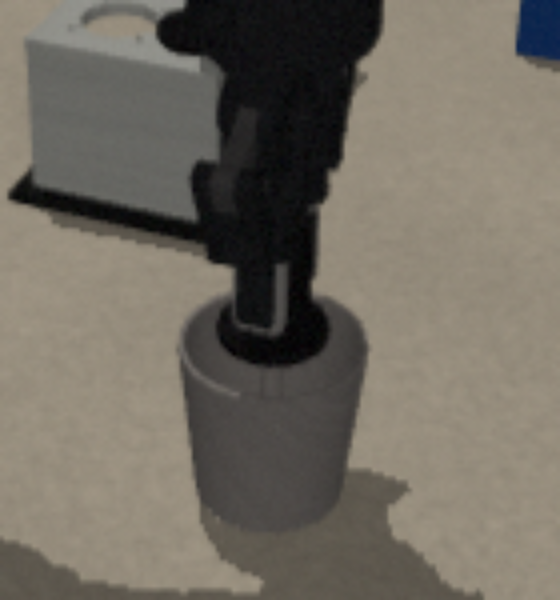

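Contact came at TCP z 0.172, exactly where predicted for the floor. I'll release gently.

```bash
python3 - <<'E'
from h import *
np.set_printoptions(precision=4,suppress=True)
for o in (.38,.42,.5,.65,.8,1.0): arm.move_gripper(o)
arm.pause(.3)
print(arm.read_opening(),arm.read_ft_force(),arm.read_time())
arm.line_to([.5775,-.1695,.24],.06)
arm.line_to([.5775,-.1695,.36],.12)
arm.movep([.50,.10,.40],ori(Y));arm.pause(.4)
print(arm.read_ft_force(),arm.read_time())
a=snapshot("side");b=snapshot("top")
cv2.imwrite("pics/side6.png",cv2.resize(a[120:330,190:350],None,fx=2.8,fy=2.8))
cv2.imwrite("pics/top6.png",cv2.resize(b[150:270,140:410],None,fx=2.9,fy=2.9))
E
```

```text
1.0025372015502303 [ 0.0101 -0.1348 -0.2532] 20.3167
[-0.1811  0.6649  0.7404] 24.25
```

View pics/side6.png

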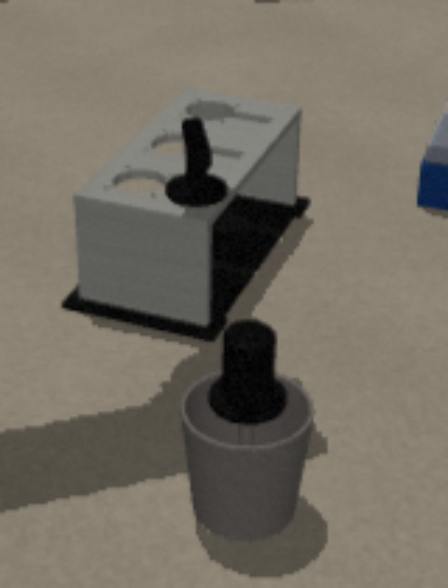

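View pics/top6.png

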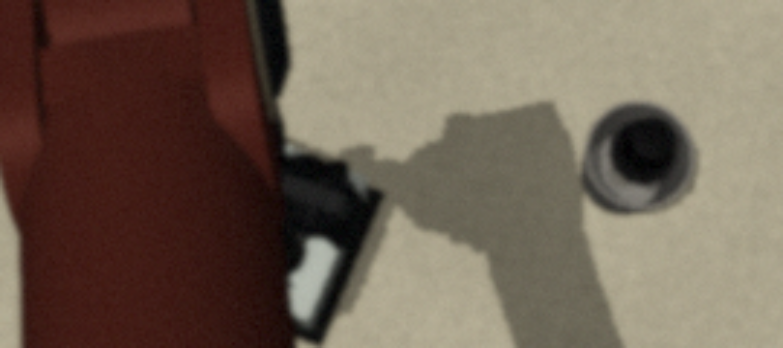

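The pestle stands upright in the beaker (handle at (248,365) in the side crop). The beaker is upright, the bar pestle is still hanging at (197,165), and the arm is clear. I'll hand it in.

```bash
python3 - <<'E'
from h import *
print(arm.read_time());ticket.finish_job()
E
```

```text
24.35
the job is handed in; nothing more can be done
```

The round-handled pestle is now standing upright, white head down, in the steel beaker. I handed the job in at 24.35 s of the 42 s allowed.

- **Rack:** I gripped the handle and slid it about 50 mm to the wide end, with about 2 N of resistance at most. It then lifted straight out without catching.
- **Placing:** I carried it over the beaker and lowered it in 1.5 mm steps. The head touched the floor at TCP z 0.172 m, as predicted, with about 4 N. I then opened the gripper in small steps and backed the arm away.
- **Final checks:** The last side picture shows the pestle and the beaker upright, and the bar-handled pestle still hanging in its slot. I judged that by eye and did not measure its position. The wrist force was near zero with the arm clear. In the last top picture the arm hid most of the rack, so that picture could not confirm the bar pestle. No check failed or disagreed.

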